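# Lock the hook stand and hang the parts tote

### The job

Drive the orange wedge fully home in the foot of the hook stand so that the post is locked, and only then hang the blue parts tote by its handle on the stand, the handle bar resting in the dips of both prongs, and let go so that it hangs free, level and still. Keep the tote upright all the way and leave the propeller, the small bin, the carton and the wrench where they are.

Things in the scene. Friction and masses are not known exactly. Their poses are not given: they have to be found in the camera images.
- stand: Hook stand fixed to the table, place and yaw vary. Origin on the table on the axis of its blue 25 mm square post (232 mm high with a 92 mm crossbar along y on top, nothing above it). z up; two steel prongs reach from the crossbar to -x; the orange wedge is in the foot on the +x side. Foot plate 12 mm thick, x -60 to 140 mm, 110 mm wide; grey collar round the post 62 mm high.
- saddle (a point): Midway between the two prongs in their dips, level with their upper side there: 85 mm to the stand's -x, 210 mm above the table; axes as the stand. The prongs are 8 mm round bar, run along x, 38 mm either side of this point in y (underside 202 mm up). In a good hang the handle bar lies along y, its centre 5 to 8 mm above this point.
- prong_tips (a point): Midway between the tops of the two upturned prong tips, 116 mm to the stand's -x and 238 mm above the table, axes as the stand; the handle bar must pass above this height, with the tote's rim below the prongs, moving to the stand's +x, and is then lowered into the dips. Near the post the prongs' upper side is 226 mm up.
- wedge (a joint): How far the orange wedge is driven in, in m: 0 is farthest out, 0.030 is fully home (head against the ends of the two grey guide cheeks); it starts somewhere between 0 and 0.018. It moves straight along the stand's -x, resists with about 6 N of friction, stays where it is left and cannot come out.
- wedge_face (a point): Centre of the outer flat face of the wedge's head, the face to push; the head is an upright orange plate 60 mm wide, 50 mm high (14 to 64 mm above the table), 10 mm thick; this point is 39 mm up. Axes as the stand: push to -x. When home the face is 105 mm from the post's axis.
- tote: Open blue parts tote, 0.25 to 0.5 kg, 95 mm (x) by 125 mm (y) by 60 mm high, with a rigid steel arch handle over it (142 mm wide outside, in the tote's y-z plane). Origin at the centre of its underside. Same both ways round. Handle bar along y: 10 mm round, centre 145 mm above the underside, straight from y = -55 to +55 mm; 80 mm open height from rim to bar.
- tote_grip (a point): Centre of the black grip sleeve in the middle of the tote's handle bar, 145 mm above the tote's underside: the sleeve is 14 mm by 14 mm and 44 mm long along the tote's y. Axes as the tote. Take it from above with the fingers closing along the tote's x.
- propeller: Bystander: black three-bladed propeller lying flat, about 115 mm across, 42 mm high. Origin under its centre.
- bin: Bystander: small open blue bin with bolts, 100 by 75 by 55 mm. Origin under its centre.
- carton: Bystander: small brown carton, 90 by 70 by 50 mm. Origin under its centre.
- wrench: Bystander: steel wrench lying flat, 160 mm long. Origin near its middle.
Not all that is in view belongs to the job. What is shaped like the tote but white is not meant.

How it is judged:
By the outcome, as a careful person would: the job done as asked, in the order asked, and still so for the second after the job is handed in, with the robot touching nothing.
It also fails if it takes over 64 s, if anything falls off the work surface, if the arm or the gripper's body presses on something with over 40 N, if the wrist force passes 120 N, or if a joint passes its speed limit or range.

### The arm

A 6-joint arm with a two-finger parallel gripper is mounted at the origin on the work surface. World frame = base frame: x ahead of the robot, y to its left, z up, the work surface at z = 0. Lengths are in m, angles in rad, forces in N, time in s.
With the tool pointing down it reaches from about 0.325 to 0.875 m from the base axis. Payload 4.4 kg.
Tool frame: the origin (TCP) lies midway between the tips of the shut fingers; the grasp point (between the pads) lies 19 mm behind it; z points along the fingers, y is the direction in which the jaws open and shut (so a half turn about z gives the same grasp; the last joint's range is limited). The gripper opens to 85 mm and grips with 20 to 120 N. Pads are 22 mm wide; open, the fingers measure 114 mm over their backs; the gripper's body (76 mm by 85 mm) begins 54 mm behind the grasp point. The pads swing forward as they close: fully open they stand 13 mm farther back than shut.
Start: joints at [1.113, 0.207, 1.542, -0, 1.393, -0.15], TCP at [0.174, 0.548, 0.195] pointing down, gripper open.
Joint ranges: [-2.73, 2.73], [-0.86, 2.22], [0.23, 2.46], [-1.11, 4.25], [0.08, 2.63], [-2.82, 2.82]. Speed limits (rad/s): [2.79, 2.79, 3.14, 3.14, 3.14, 3.14].

### API

Orientations are given as a rotation vector (axis times angle).
In Python, from bench import env gives the robot as it stands.
- The arm moves only by the tool servo_tool, never from a script. Its argument "moves" is a list that holds one entry, the list of rows, each a list of 6 numbers: the shift along the world's x, y, z in m, then the turn, a rotation vector about the world's x, y, z in rad. A call has exactly 8 rows; each row is the pose to reach, as a shift and turn from the pose commanded when the call began; what a row does not reach only later rows make up. A row lasts 1/10 s, in which the tool goes at most 50 mm and 8.59 degrees, less where a joint would pass 70% of its speed; a pose out of reach is approached as far as the arm can. A call with a gripper value outside its range is refused whole. "fingers" is the closure, from 0 (fully open) to 1 (shut), set as the call begins (left out, the last holds). The fingers move at their own pace and stop on an object; "grip_force" is the grip in N (left out, the last holds). Time passes only in rows, so rows that repeat a pose let the fingers close, or fill a call up. It gives the time, the measured TCP pose, the force and the opening at its end, in the units of the state.
- env.get_state(): the state, without advancing time (a new reading comes with each control period).
- env.grab_frame(name): name is "side" or "top"; returns the picture (384x512x3 uint8, red, green, blue); there is no depth.
- env.camera_params(name): a dict with "fx", "fy", "cx", "cy" (pixels), "D" ([k1, k2, p1, p2, k3] as OpenCV has them; the pictures are not rectified), "origin" and "orientation" of the camera in the world. Camera axes: x right, y up, looking along -z (the intrinsics and any distortion apply to the point x, -y, -z); pixel columns grow to the right and rows downward; lengths in m; the calibration is good to about 2 mm. A picture is of the moment at which its call begins. camera_params takes no time and is no camera call.
- env.close_job(): hands the job in, once; it reports no verdict.
The state is a dict: "clock": time; "joint_pos": joint angles; "joint_vel": joint speeds; "effort": joint torques, N m; "ee_pos": TCP position; "ee_rot": TCP orientation; "contact_force": force on the tool from outside, world axes, zero at the start; "wrist_torque": the same for the moment, N m; "gripper_width": opening from 0.0 (shut) to 1.0 (fully open).
Only numpy, scipy, OpenCV 4.12 (cv2) and the standard library are available. Lean on these libraries where they do the work, as an engineer would, in place of code of your own. Each camera call takes 0.05 s, during which the arm holds its last target. There are 200 camera calls.

## Working session

There is one attempt and no reset: what is moved stays moved. The work goes in short steps, Python scripts to look and compute and a tool call to move; the robot and the scene stay as the last step left them, time stands still between calls to the robot, and variables do not carry over. Pictures are saved under pics/ and viewed, about 8 in all and at most 12, crops included, and the job is handed in when it is done.

Besides the shell and the picture viewer there is one more tool, called after ">>>" as a command line: name --argument value ..., lists and objects as JSON in quotes. servo_tool: Moves the arm, as the interface text tells. Its arguments: {"type":"object","properties":{"moves":{"type":"array"},"fingers":{"type":"number"},"grip_force":{"type":"number"}},"required":["moves"]}

```bash
mkdir -p pics; cat > h.py <<'E'
import numpy as np, cv2
from bench import env
from scipy.spatial.transform import Rotation as R
def cam(n):
    p=env.camera_params(n); o=np.array(p['orientation'],float)
    M=o if o.shape==(3,3) else (R.from_rotvec(o).as_matrix() if o.size==3 else R.from_quat(o).as_matrix())
    K=np.array([[p['fx'],0,p['cx']],[0,p['fy'],p['cy']],[0,0,1]]);return K,np.array(p['D'],float),np.array(p['origin']),M
def ray(n,uv):
    K,D,o,M=cam(n); q=cv2.undistortPoints(np.array(uv,float).reshape(-1,1,2),K,D)[:,0]
    return o,np.c_[q[:,0],-q[:,1],-np.ones(len(q))]@M.T
def onz(n,uv,z):
    o,d=ray(n,uv); return o+d*((z-o[2])/d[:,2])[:,None]
def proj(n,P):
    K,D,o,M=cam(n); c=(np.atleast_2d(P)-o)@M; c=c*[1,-1,-1]
    return cv2.projectPoints(c,np.zeros(3),np.zeros(3),K,D)[0][:,0]
def tri(uv1,uv2,a='top',b='side'):
    o1,d1=ray(a,uv1);o2,d2=ray(b,uv2);d1=d1[0];d2=d2[0]
    A=np.c_[d1,-d2];s=np.linalg.lstsq(A,o2-o1,rcond=None)[0]
    p,q=o1+d1*s[0],o2+d2*s[1];return (p+q)/2,np.linalg.norm(p-q)
def grab(n,f):
    im=env.grab_frame(n)[:,:,::-1].copy();cv2.imwrite('pics/'+f+'.png',im);return im
E
python3 - <<'E'
from h import *
a=grab('top','t0');b=grab('side','s0')
cv2.imwrite('pics/both0.png',np.hstack([a,b])[:, :])
cv2.imwrite('pics/v0.png',np.vstack([a,b])) 
for n in('top','side'):print(env.camera_params(n))
print(env.get_state())
E
```

```text
{'fx': 439.25592061270925, 'fy': 439.25592061270925, 'cx': 251.61748665781857, 'cy': 188.44670662086733, 'D': array([-0.12334772,  0.        ,  0.        ,  0.        ,  0.        ]), 'origin': array([2.87628021e-01, 8.45808742e-05, 1.46060435e+00]), 'orientation': array([ 0.15911175, -0.148701  , -1.56417985])}
{'fx': 362.3438261148308, 'fy': 362.3438261148308, 'cx': 257.1563913090096, 'cy': 192.28697812403144, 'D': array([0.02402465, 0.        , 0.        , 0.        , 0.        ]), 'origin': array([0.29724495, 0.70103316, 0.86049166]), 'orientation': array([ 0.20204456, -1.08002411, -2.59477314])}
{'clock': 0.1, 'joint_pos': array([ 1.11248933e+00,  2.07368509e-01,  1.54284786e+00, -2.23408234e-06,
        1.39350142e+00, -1.50476233e-01]), 'joint_vel': array([-6.24601032e-04, -1.98058739e-04, -1.96282032e-03, -3.05068648e-05,
        2.24060018e-03, -5.00534751e-04]), 'effort': array([-6.99700158e-04, -3.84093511e+01, -2.92548198e+01, -1.54544423e-04,
        4.77408539e-03,  4.70553942e-06]), 'ee_pos': array([0.17387128, 0.54726677, 0.19390537]), 'ee_rot': array([-0.48153433, -3.10382515,  0.00318509]), 'contact_force': array([ 0.2749584 , -0.27099002, -0.58358905]), 'wrist_torque': array([-0.02312358,  0.02819026,  0.00163809]), 'gripper_width': 0.9972964134485406}
```

View pics/t0.png

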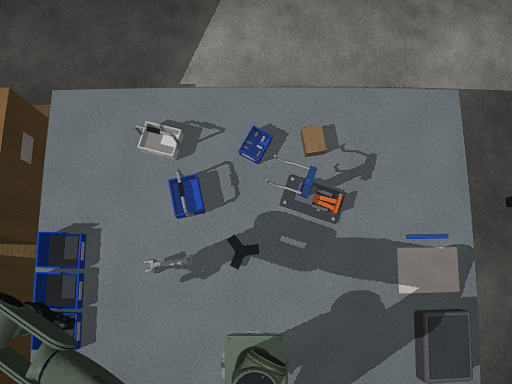

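View pics/s0.png

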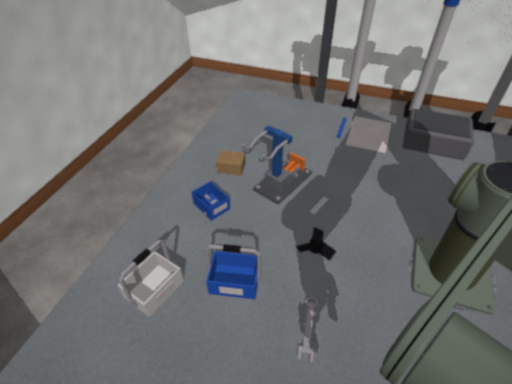

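Candidates for the tote, as top-view pixels:
- Blue box with arch handle and black sleeve at (187,195), side view (234,270). This matches the description.
- White look-alike at (160,138).
- Small bolt bin at (256,144).
- Handle-less blue bins at (60,250), (58,290) and (57,330).

The stand is at (312,190). I'll check my choice in one composite crop.

```bash
python3 - <<'E'
import cv2,numpy as np
a=cv2.imread('pics/t0.png');b=cv2.imread('pics/s0.png')
def c(im,x,y,w=100,h=75):return cv2.resize(im[y:y+h,x:x+w],(400,300),interpolation=cv2.INTER_CUBIC)
cv2.imwrite('pics/c1.png',np.vstack([np.hstack([c(a,145,155),c(a,258,145)]),np.hstack([c(b,185,232),c(b,232,120)])]))
E
```

```text
(no output)
```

View pics/c1.png

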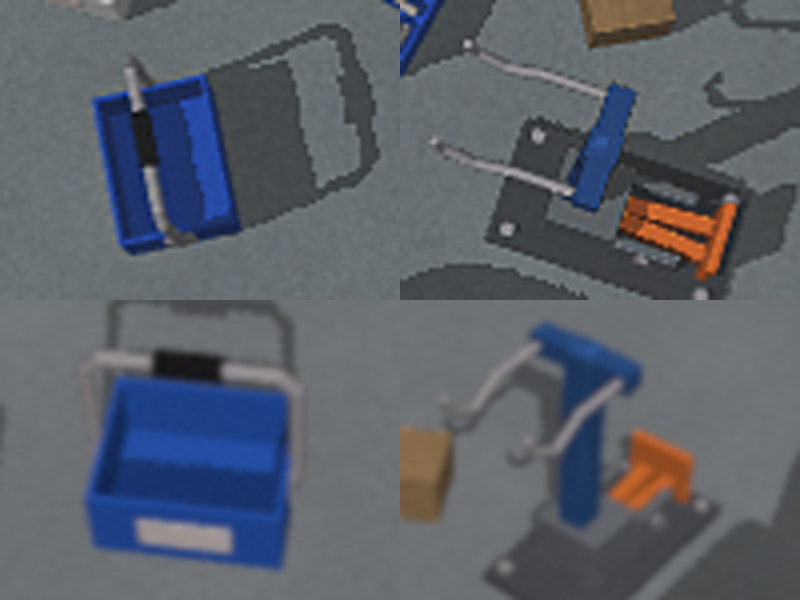

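```bash
python3 - <<'E'
from h import *
T=lambda x,y,ox,oy:(ox+(x+.5)/4-.5,oy+(y+.5)/4-.5)
t=lambda x,y:T(x,y,258,145)
s=lambda x,y:T(x,y,232,120)
tips=onz('top',[t(68,44),t(35,143)],.238)
print('tips',tips, 'top');
print('tips tri',tri(t(68,44),s(46,106)),tri(t(35,143),s(120,154)))
print('plate corners top',onz('top',[t(130,118),t(87,238),t(348,190)],.012))
print('bolts',onz('top',[t(139,135),t(107,229)],.014))
print('bar corners',onz('top',[t(210,86),t(236,90),t(200,208),t(172,200)],.232))
print('head top outer ends',onz('top',[t(337,203),t(311,278)],.064))
print('side head outer top corners',onz('side',[s(238,132),s(292,160)],.064))
u=lambda x,y:T(x,y,145,155); v=lambda x,y:T(x,y,185,232)
for p,q in (((143,138),(187,66)),((130,65),(95,56)),((162,225),(280,76))):
  print('handle',tri(u(*p),v(*q)),onz('top',[u(*p)],.145))
print('rim',onz('top',[u(95,98),u(207,76),u(240,232),u(128,252)],.06))
# centroid of sleeve
im=cv2.imread('pics/t0.png');b=cv2.imread('pics/s0.png')
for n,i,(x0,x1,y0,y1) in(('top',im,(172,190,178,200)),('side',b,(215,250,240,256))):
  m=i[y0:y1,x0:x1].max(2)<45; ys,xs=np.nonzero(m);print(n,xs.mean()+x0,ys.mean()+y0,len(xs))
E
```

```text
tips [[ 0.62692162 -0.05771704  0.238     ]
 [ 0.55389068 -0.03355594  0.238     ]] top
tips tri (array([ 0.62742228, -0.05864775,  0.22755398]), np.float64(0.004714755957865803)) (array([ 0.55887605, -0.03385381,  0.2204537 ]), np.float64(0.00230685807053462))
plate corners top [[ 0.62481805 -0.12032362  0.012     ]
 [ 0.52198081 -0.08281386  0.012     ]
 [ 0.56282451 -0.30357119  0.012     ]]
bolts [[ 0.60963832 -0.12752721  0.014     ]
 [ 0.52926554 -0.09947937  0.014     ]]
bar corners [[ 0.59737377 -0.16023967  0.232     ]
 [ 0.59443708 -0.17899017  0.232     ]
 [ 0.50798218 -0.15089162  0.232     ]
 [ 0.51376381 -0.13104054  0.232     ]]
head top outer ends [[ 0.54221278 -0.28324319  0.064     ]
 [ 0.48091853 -0.25991257  0.064     ]]
side head outer top corners [[ 0.53727047 -0.27707207  0.064     ]
 [ 0.48287655 -0.25588055  0.064     ]]
handle (array([0.54541594, 0.22724338, 0.14495367]), np.float64(0.002531900178731966)) [[0.54667766 0.22749893 0.145     ]]
handle (array([0.6023008 , 0.23919019, 0.14439807]), np.float64(0.004084227439017789)) [[0.60420913 0.23960295 0.145     ]]
handle (array([0.48464656, 0.21218361, 0.14120878]), np.float64(0.009395993371191383)) [[0.47939506 0.21078903 0.145     ]]
rim [[0.59686021 0.28305718 0.06      ]
 [0.61529948 0.19107688 0.06      ]
 [0.48624387 0.16100397 0.06      ]
 [0.46971547 0.25137178 0.06      ]]
top 180.73684210526315 189.17543859649123 57
side 231.19540229885058 248.17241379310346 87
```

```bash
python3 - <<'E'
from h import *
s=env.get_state();M=R.from_rotvec(s['ee_rot']).as_matrix();print(M.round(3))
print('tool y yaw',np.degrees(np.arctan2(M[1,1],M[0,1])))
post=np.array([.553,-.156]);
for d in(-109.2,):
  x=np.array([np.cos(np.radians(d)),np.sin(np.radians(d))])
  for k in (.16,.135,.121,.116,-.085,-.116,-.15):print(k,(post+k*x).round(4))
E
```

```text
[[-0.953  0.303 -0.001]
 [ 0.303  0.953 -0.002]
 [ 0.    -0.002 -1.   ]]
tool y yaw 72.36263834671729
0.16 [ 0.5004 -0.3071]
0.135 [ 0.5086 -0.2835]
0.121 [ 0.5132 -0.2703]
0.116 [ 0.5149 -0.2655]
-0.085 [ 0.581  -0.0757]
-0.116 [ 0.5911 -0.0465]
-0.15 [ 0.6023 -0.0143]
```

>>> servo_tool --moves '[[[0.02,-0.03,0.03,0,0,0],[0.05,-0.07,0.05,0,0,0],[0.08,-0.115,0.06,0,0,0],[0.1,-0.16,0.06,0,0,0],[0.13,-0.2,0.06,0,0,0],[0.16,-0.24,0.06,0,0,0],[0.18,-0.285,0.06,0,0,0],[0.2,-0.33,0.06,0,0,0]]]' --fingers 1

```text
clock: 0.9
ee_pos: [0.3722, 0.2215, 0.2546]
ee_rot: [-0.481, -3.104, 0.0]
contact_force: [0.8, -0.7, 0.3]
gripper_width: 0.0
```

>>> servo_tool --moves '[[[0.02,-0.05,0,0,0,0],[0.03,-0.1,0,0,0,0],[0.04,-0.15,0,0,0,0],[0.05,-0.2,0,0,0,0],[0.06,-0.25,0,0,0,0],[0.07,-0.3,0,0,0,0],[0.08,-0.35,0,0,0,0],[0.09,-0.4,0,0,0,0]]]'

```text
clock: 1.7
ee_pos: [0.4594, -0.168, 0.2546]
ee_rot: [-0.482, -3.104, -0.001]
contact_force: [0.8, 0.7, 0.1]
gripper_width: -0.0
```

>>> servo_tool --moves '[[[0.01,-0.05,0,0,0,0],[0.02,-0.1,0,0,0,0],[0.026,-0.145,-0.02,0,0,0],[0.026,-0.152,-0.06,0,0,0],[0.026,-0.152,-0.11,0,0,0],[0.026,-0.152,-0.16,0,0,0],[0.026,-0.152,-0.2,0,0,0],[0.026,-0.152,-0.22,0,0,0]]]'

```text
clock: 2.5
ee_pos: [0.4822, -0.3152, 0.0295]
ee_rot: [-0.481, -3.097, -0.008]
contact_force: [0.0, 0.4, -0.2]
gripper_width: -0.001
```

```bash
python3 - <<'E'
from h import *
a=grab('top','t1');b=grab('side','s1')
def c(im,x,y,w=100,h=75):return cv2.resize(im[y:y+h,x:x+w],(400,300),interpolation=cv2.INTER_CUBIC)
cv2.imwrite('pics/c2.png',np.hstack([c(a,290,170),c(b,250,130)]))
s=env.get_state();print(s['ee_pos'],s['contact_force'])
d=np.radians(-109.2);x=np.array([np.cos(d),np.sin(d)]);r=s['ee_pos'][:2]-[.553,-.156];print(r@x, r@[-x[1],x[0]])
E
```

```text
[ 0.48205425 -0.31498606  0.03002541] [ 0.8720255   0.17883216 -0.35491015]
0.17347436511749145 -0.014714280128718525
```

View pics/c2.png

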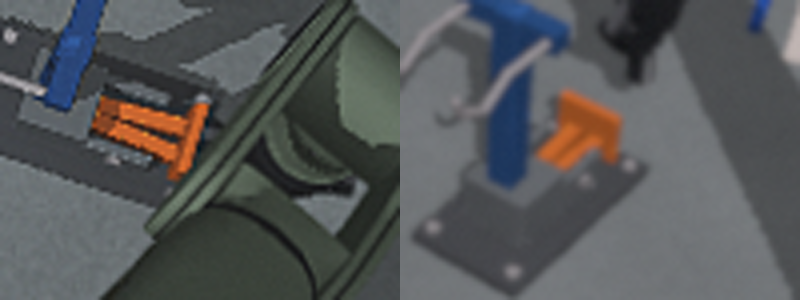

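>>> servo_tool --moves '[[[0.014,-0.005,0.006,0,0,0],[0.014,-0.005,0.006,0,0,0],[0.017,0.004,0.006,0,0,0],[0.02,0.013,0.006,0,0,0],[0.023,0.022,0.006,0,0,0],[0.025,0.027,0.006,0,0,0],[0.027,0.032,0.006,0,0,0],[0.0275,0.034,0.006,0,0,0]]]'

```text
clock: 3.4
ee_pos: [0.5133, -0.2833, 0.041]
ee_rot: [-0.48, -3.105, -0.0]
contact_force: [0.5, -0.0, -0.3]
gripper_width: -0.001
```

>>> servo_tool --moves '[[[0.001,0.002,0,0,0,0],[0.0015,0.004,0,0,0,0],[0.002,0.006,0,0,0,0],[0.0025,0.0075,0,0,0,0],[0.003,0.009,0,0,0,0],[0.0033,0.0095,0,0,0,0],[0.0033,0.0095,0,0,0,0],[0.0033,0.0095,0,0,0,0]]]'

```text
clock: 4.2
ee_pos: [0.5165, -0.2747, 0.041]
ee_rot: [0.482, 3.104, -0.0]
contact_force: [0.2, 0.2, 1.0]
gripper_width: -0.0
```

>>> servo_tool --moves '[[[0.001,0.002,-0.003,0,0,0],[0.0015,0.004,-0.003,0,0,0],[0.002,0.006,-0.003,0,0,0],[0.0025,0.0075,-0.003,0,0,0],[0.003,0.009,-0.003,0,0,0],[0.0033,0.0095,-0.003,0,0,0],[0.0033,0.0095,-0.003,0,0,0],[0.0033,0.0095,-0.003,0,0,0]]]'

```text
clock: 5.0
ee_pos: [0.5198, -0.2651, 0.038]
ee_rot: [0.482, 3.104, -0.0]
contact_force: [-0.5, 0.4, 0.2]
gripper_width: 0.002
```

```bash
python3 - <<'E'
from h import *
b=grab('side','s2')
cv2.imwrite('pics/c3.png',cv2.resize(b[120:195,240:340],(600,450),interpolation=cv2.INTER_CUBIC))
E
```

```text
(no output)
```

View pics/c3.png

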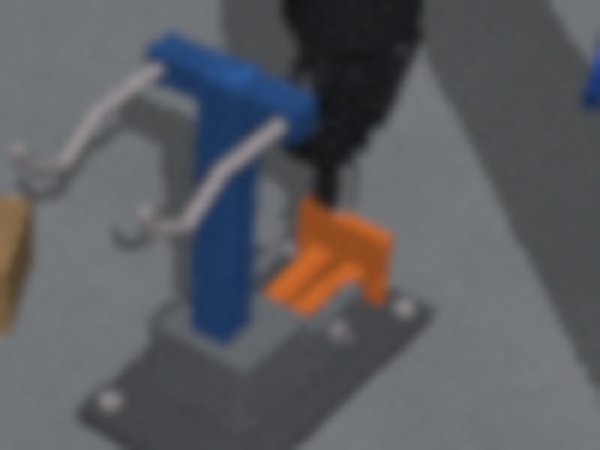

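>>> servo_tool --moves '[[[-0.004,0.0015,0,0,0,0],[-0.003,0.004,0,0,0,0],[-0.002,0.006,0,0,0,0],[-0.002,0.0075,0,0,0,0],[-0.001,0.009,0,0,0,0],[-0.001,0.011,0,0,0,0],[-0.001,0.011,0,0,0,0],[-0.001,0.011,0,0,0,0]]]'

```text
clock: 5.85
ee_pos: [0.5188, -0.254, 0.038]
ee_rot: [-0.481, -3.104, 0.0]
contact_force: [0.6, 0.4, 0.0]
gripper_width: 0.002
```

```bash
python3 - <<'E'
from h import *
b=grab('side','s3');a=grab('top','t3')
o=lambda i:((i[:,:,2].astype(int)-i[:,:,0]>60)&(i[:,:,2]>130)).astype(np.uint8)
for f in('s0','s1','s2','s3'):
  m=o(cv2.imread(f'pics/{f}.png'))[140:190,270:330];ys,xs=np.nonzero(m);print(f,len(xs),xs.min()+270,xs.max()+270,ys.min()+140,ys.max()+140)
cv2.imwrite('pics/c4.png',cv2.resize(b[120:195,240:340],(600,450),interpolation=cv2.INTER_CUBIC))
E
```

```text
s0 233 284 304 153 171
s1 239 284 304 153 171
s2 223 284 304 154 171
s3 207 284 304 156 171
```

View pics/c4.png

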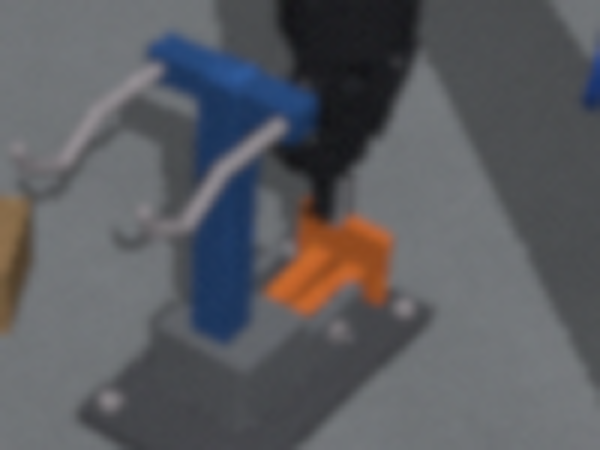

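```bash
python3 - <<'E'
from h import *
s=env.get_state();p=s['ee_pos'];print(p,s['contact_force'],s['gripper_width'])
for dz in(0,.019,.04,.06):print(dz,((proj('side',p+[0,0,dz])[0]-[240,120])*6).round())
x=np.array([-.329,-.944,0]);y=np.array([.944,-.329,0]);P=np.array([.553,-.156,0])
print('top cam corners of head model vs side')
for q in(.121,.130,.135):
  for l in(-.03,.03):print(q,l,((proj('side',P+q*x+l*y+[0,0,.064])[0]-[240,120])*6).round(),((proj('top',P+q*x+l*y+[0,0,.064])[0]-[258,145])*4).round())
print('check post top',((proj('side',P+[0,0,.232])[0]-[240,120])*6).round())
print('plate corners',[((proj('side',P+a*x+b*y+[0,0,.012])[0]-[240,120])*6).round() for a in(-.06,.14) for b in (-.055,.055)])
E
```

```text
[ 0.51879435 -0.25413169  0.03799453] [-0.65674509 -0.23519057 -0.68424994] -0.0017208994392789564
0 [323. 261.]
0.019 [325. 236.]
0.04 [328. 207.]
0.06 [330. 179.]
top cam corners of head model vs side
0.121 -0.03 [386. 232.] [310. 272.]
0.121 0.03 [301. 191.] [332. 202.]
0.13 -0.03 [395. 225.] [320. 275.]
0.13 0.03 [310. 184.] [342. 206.]
0.135 -0.03 [400. 220.] [326. 277.]
0.135 0.03 [315. 180.] [348. 208.]
check post top [227.  66.]
plate corners [array([227., 492.]), array([ 71., 403.]), array([432., 302.]), array([281., 227.])]
```

>>> servo_tool --moves '[[[0.0007,0.002,0,0,0,0],[0.0013,0.004,0,0,0,0],[0.002,0.006,0,0,0,0],[0.0023,0.007,0,0,0,0],[0.0027,0.008,0,0,0,0],[0.003,0.009,0,0,0,0],[0.0033,0.01,0,0,0,0],[0.0035,0.011,0,0,0,0]]]'

```text
clock: 6.75
ee_pos: [0.5223, -0.243, 0.038]
ee_rot: [-0.482, -3.104, 0.0]
contact_force: [-0.1, 0.5, -1.1]
gripper_width: 0.003
```

```bash
python3 - <<'E'
from h import *
b=grab('side','s4');a=grab('top','t4')
f=lambda i,x,y:cv2.resize(i[y:y+60,x:x+65],(390,360),interpolation=cv2.INTER_CUBIC)
cv2.imwrite('pics/c5.png',np.hstack([f(b,260,130),f(a,290,170)]))
p=env.get_state()['ee_pos'];print((proj('side',p)[0]-[260,130])*6,(proj('top',p)[0]-[290,170])*6)
E
```

```text
[192.2173748  211.22374067] [230.46265387 196.59137272]
```

View pics/c5.png

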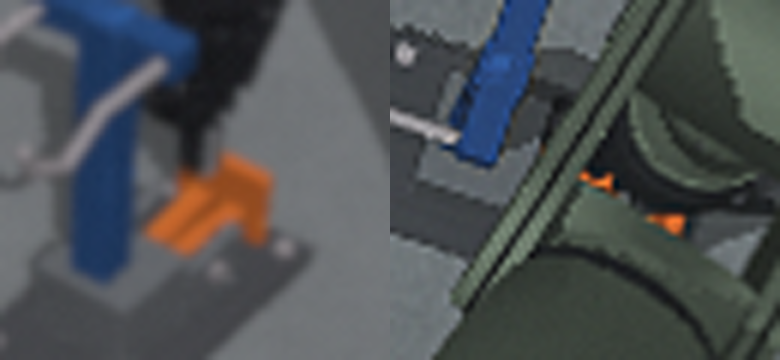

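```bash
python3 - <<'E'
from h import *
for f in('s1','s2','s3','s4'):
  i=cv2.imread(f'pics/{f}.png').astype(int);m=(i[:,:,2]-i[:,:,0]>50)
  print(f);
  for r in range(150,174):print(r,''.join('#' if v else '.' for v in m[r,280:312]),''.join('K' if v else '.' for v in (i[r,280:312].max(1)<50)))if f in('s1','s4') else 0
E
```

```text
s1
150 ................................ ................................
151 ................................ ................................
152 ................................ ................................
153 ..........#####................. ................................
154 ..........#######............... ................................
155 ..........#########............. ................................
156 ..........###########........... ................................
157 ..........#############......... ................................
158 ..........###############....... ................................
159 ..........###############....... ................................
160 ..........###############....... ................................
161 ..........###############....... ................................
162 .........################....... ................................
163 .........################....... ................................
164 .......##################....... ................................
165 ......###################....... ..........
[... 1571 characters left out ...]

164 .......##################....... ................................
165 ......###################....... ................................
166 ......###################....... ................................
167 .....#############..#####....... ................................
168 ....############.....####....... ................................
169 .....##########......###........ ................................
170 ......########........##........ ................................
171 .........####................... ................................
172 ..........##.................... ................................
173 ................................ ................................
```

```bash
python3 - <<'E'
from h import *
for f,p in(('s1',[.482,-.315,.030]),('s2',[.5198,-.2651,.038]),('s3',[.5188,-.254,.038]),('s4',[.5223,-.243,.038])):
  i=cv2.imread(f'pics/{f}.png').astype(int);m=i.max(2)<50; m[:,:280]=0;m[:,325:]=0
  ys,xs=np.nonzero(m[130:175]);ys+=130;y=ys.max();u=(xs[ys>=y-1].mean(),y)
  o,d=ray('side',[u]);d=d[0]; P=np.array(p)
  # z along ray at closest xy to TCP axis
  t=((P-o)[:2]@d[:2])/(d[:2]@d[:2]);q=o+t*d
  print(f,u,proj('side',P)[0],'ray near axis',q.round(4),'at z',(o+d*((P[2]-o[2])/d[2])).round(4))
E
```

```text
s1 (np.float64(308.0), np.int64(149)) [308.31749307 157.09825153] ray near axis [ 0.4864 -0.3142  0.0661] at z [ 0.495  -0.3604  0.03  ]
s2 (np.float64(294.2), np.int64(153)) [294.48808531 161.49350156] ray near axis [ 0.5232 -0.2643  0.0757] at z [ 0.534  -0.3107  0.038 ]
s3 (np.float64(293.2), np.int64(155)) [293.88082251 163.47589125] ray near axis [ 0.5234 -0.2529  0.0755] at z [ 0.5342 -0.2984  0.038 ]
s4 (np.float64(291.2), np.int64(157)) [292.03001362 165.17953164] ray near axis [ 0.5272 -0.2418  0.0741] at z [ 0.5378 -0.2851  0.038 ]
```

>>> servo_tool --moves '[[[0,0,0.03,0,0,0],[-0.003,-0.01,0.04,0,0,0],[-0.015,-0.04,0.04,0,0,0],[-0.03,-0.08,0.04,0,0,0],[-0.033,-0.095,0.02,0,0,0],[-0.033,-0.095,0,0,0,0],[-0.033,-0.095,0,0,0,0],[-0.033,-0.095,0,0,0,0]]]'

```text
clock: 7.65
ee_pos: [0.4888, -0.3382, 0.0377]
ee_rot: [-0.482, -3.104, -0.001]
contact_force: [0.3, -0.2, 1.1]
gripper_width: -0.001
```

```bash
python3 - <<'E'
from h import *
b=grab('side','s5');s=env.get_state();p=s['ee_pos'];print(p,s['contact_force'],(proj('side',p)[0]-[270,110])*8, s['joint_pos'])
cv2.imwrite('pics/c6.png',cv2.resize(b[110:180,270:350],(640,560),interpolation=cv2.INTER_CUBIC))
E
```

```text
[ 0.48959861 -0.33848332  0.03856839] [-0.48655204  0.77205441  0.35426726] [305.10218232 327.59113227] [-7.50202182e-01  4.16528845e-01  1.61874353e+00 -5.08573885e-05
  1.10537237e+00 -2.01334115e+00]
```

View pics/c6.png

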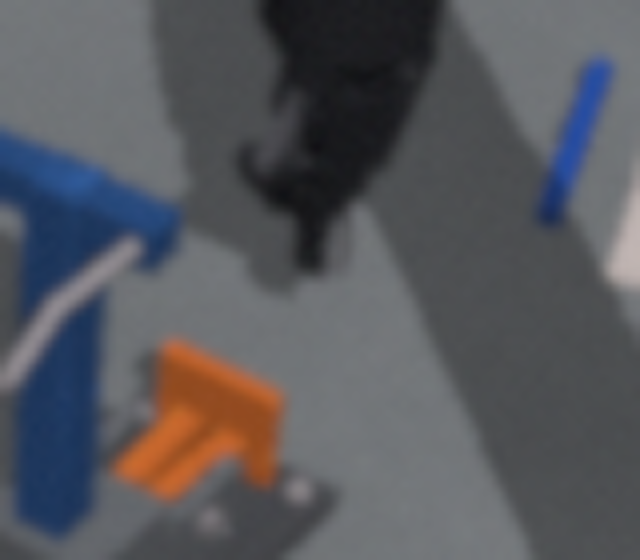

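>>> servo_tool --moves '[[[0,0,-0.01,0,0,0],[0,0,-0.015,0,0,0],[0,0,-0.02,0,0,0],[0,0,-0.024,0,0,0],[0,0,-0.027,0,0,0],[0,0,-0.03,0,0,0],[0,0,-0.032,0,0,0],[0,0,-0.032,0,0,0]]]'

```text
clock: 8.5
ee_pos: [0.4891, -0.3379, 0.0056]
ee_rot: [-0.482, -3.104, -0.001]
contact_force: [-0.2, -0.5, -0.4]
gripper_width: 0.003
```

```bash
cat > tip.py <<'E'
from h import *
import sys
b=grab('side',sys.argv[1]);s=env.get_state();P=s['ee_pos'];i=b.astype(int);m=i.max(2)<50;m[:,:285]=0;m[:,325:]=0
ys,xs=np.nonzero(m[130:175]);ys+=130;y=ys.max();u=(xs[ys>=y-1].mean(),y+.5)
o,d=ray('side',[u]);d=d[0];t=((P-o)[:2]@d[:2])/(d[:2]@d[:2]);print(P,s['contact_force'],'tip',u,(o+t*d).round(4))
x=np.array([-.329,-.944]);r=P[:2]-[.553,-.156];print('offset',r@x,'lat',r@[.944,-.329])
w=(i[:,:,2]-i[:,:,0]>50)[145:180,275:315];ys,xs=np.nonzero(w);print('orange',len(xs),xs.max()+275,ys.min()+145,(xs.mean()+275).round(2),(ys.mean()+145).round(2))
E
python3 tip.py s6
```

```text
[ 0.48923173 -0.33806171  0.00587591] [-0.29622964  0.54907549 -0.33372833] tip (np.float64(307.2), np.float64(150.5)) [ 0.493  -0.3374  0.0406]
offset 0.19284601768823995 lat -0.0002989405167563436
orange 255 304 153 295.05 162.56
```

>>> servo_tool --moves '[[[0.004,0.012,0,0,0,0],[0.008,0.023,0,0,0,0],[0.011,0.032,0,0,0,0],[0.013,0.038,0,0,0,0],[0.015,0.043,0,0,0,0],[0.016,0.047,0,0,0,0],[0.017,0.05,0,0,0,0],[0.018,0.052,0,0,0,0]]]'

```text
clock: 9.35
ee_pos: [0.5068, -0.2869, 0.0061]
ee_rot: [-0.48, -3.104, 0.003]
contact_force: [-4.6, -5.1, -0.2]
gripper_width: -0.005
```

```bash
python3 tip.py s7
```

```text
[ 0.50674296 -0.28693779  0.00604065] [-2.30375807 -1.08658408  0.05281907] tip (np.float64(299.2), np.float64(154.5)) [ 0.51   -0.2862  0.0561]
offset 0.1388238365341877 lat -0.0005881091924666848
orange 260 304 152 295.02 162.45
```

>>> servo_tool --moves '[[[0.0007,0.002,0,0,0,0],[0.0013,0.004,0,0,0,0],[0.0018,0.005,0,0,0,0],[0.002,0.006,0,0,0,0],[0.0023,0.007,0,0,0,0],[0.0027,0.008,0,0,0,0],[0.003,0.009,0,0,0,0],[0.0032,0.0095,0,0,0,0]]]'

```text
clock: 10.2
ee_pos: [0.5097, -0.2786, 0.0061]
ee_rot: [-0.482, -3.104, 0.004]
contact_force: [-3.3, -5.4, -0.0]
gripper_width: -0.002
```

```bash
python3 tip.py s8
```

```text
[ 0.50966427 -0.27853427  0.00603405] [-3.34373842 -4.991326    0.66731992] tip (np.float64(297.2), np.float64(155.5)) [ 0.5148 -0.2774  0.057 ]
offset 0.1299298074466392 lat -0.000595158576415622
orange 241 303 153 293.76 162.98
```

>>> servo_tool --moves '[[[0.0007,0.002,0,0,0,0],[0.0013,0.004,0,0,0,0],[0.0018,0.005,0,0,0,0],[0.002,0.006,0,0,0,0],[0.0023,0.007,0,0,0,0],[0.0027,0.008,0,0,0,0],[0.003,0.009,0,0,0,0],[0.0032,0.0095,0,0,0,0]]]'

```text
clock: 11.05
ee_pos: [0.5129, -0.2691, 0.0061]
ee_rot: [-0.482, -3.104, 0.004]
contact_force: [-3.2, -5.3, -0.1]
gripper_width: -0.0
```

>>> servo_tool --moves '[[[0.0003,0.001,0,0,0,0],[0.0007,0.002,0,0,0,0],[0.001,0.003,0,0,0,0],[0.0012,0.0035,0,0,0,0],[0.0013,0.004,0,0,0,0],[0.0013,0.004,0,0,0,0],[0.0013,0.004,0,0,0,0],[0.0013,0.004,0,0,0,0]]]'

```text
clock: 11.85
ee_pos: [0.5135, -0.2678, 0.0062]
ee_rot: [-0.482, -3.103, 0.011]
contact_force: [-5.2, -11.2, -2.2]
gripper_width: -0.0
```

```bash
python3 tip.py s9
```

```text
[ 0.51342008 -0.26780071  0.00615649] [ -6.932456   -11.59430401  -1.93428049] tip (np.float64(295.6), np.float64(157.5)) [ 0.5175 -0.2669  0.0553]
offset 0.11856166582841712 lat -0.0005810078748277533
orange 192 301 155 292.17 163.45
```

>>> servo_tool --moves '[[[0.0003,0.001,0,0,0,0],[0.0007,0.002,0,0,0,0],[0.001,0.003,0,0,0,0],[0.0013,0.004,0,0,0,0],[0.0017,0.005,0,0,0,0],[0.0017,0.005,0,0,0,0],[0.0017,0.005,0,0,0,0],[0.0017,0.005,0,0,0,0]]]'

```text
clock: 12.7
ee_pos: [0.5135, -0.2679, 0.0063]
ee_rot: [-0.481, -3.102, 0.024]
contact_force: [-13.0, -24.3, -3.8]
gripper_width: -0.003
```

>>> servo_tool --moves '[[[-0.005,-0.015,0,0,0,0],[-0.018,-0.05,0.01,0,0,0],[-0.02,-0.055,0.05,0,0,0],[-0.02,-0.055,0.1,0,0,0],[-0.02,-0.055,0.15,0,0,0],[-0.025,-0.055,0.2,0,0,0],[-0.04,-0.04,0.245,0,0,0],[-0.065,0,0.265,0,0,0]]]' --fingers 0

```text
clock: 13.5
ee_pos: [0.4548, -0.2621, 0.2764]
ee_rot: [0.484, 3.094, -0.008]
contact_force: [0.5, 1.4, 2.0]
gripper_width: 0.999
```

>>> servo_tool --moves '[[[-0.015,0.045,0,0,0,0.07],[-0.025,0.09,0,0,0,0.14],[-0.03,0.14,0,0,0,0.21],[-0.03,0.19,0,0,0,0.28],[-0.02,0.24,0,0,0,0.35],[0.0,0.285,0,0,0,0.42],[0.02,0.33,0,0,0,0.48],[0.04,0.375,0,0,0,0.54]]]'

```text
clock: 14.3
ee_pos: [0.4926, 0.1185, 0.2709]
ee_rot: [-0.368, 3.119, 0.001]
contact_force: [-0.2, -1.0, 0.6]
gripper_width: 1.002
```

>>> servo_tool --moves '[[[0.02,0.045,0,0,0,0],[0.04,0.085,0,0,0,0],[0.05,0.1,0,0,0,0],[0.051,0.1,-0.03,0,0,0],[0.051,0.1,-0.07,0,0,0],[0.051,0.1,-0.1,0,0,0],[0.051,0.1,-0.1,0,0,0],[0.051,0.1,-0.1,0,0,0]]]'

```text
clock: 15.1
ee_pos: [0.5432, 0.2161, 0.1706]
ee_rot: [0.363, -3.12, -0.001]
contact_force: [-0.6, 0.2, 1.4]
gripper_width: 0.997
```

```bash
python3 - <<'E'
from h import *
b=grab('side','s10');a=grab('top','t10');p=env.get_state()['ee_pos'];print(p)
f=lambda i,x,y:cv2.resize(i[y:y+100,x:x+65],(390,600),interpolation=cv2.INTER_CUBIC)
cv2.imwrite('pics/c7.png',np.hstack([f(b,200,190),f(a,155,145)]))
yj=np.array([np.cos(np.radians(103.4)),np.sin(np.radians(103.4)),0])
for q in(p,p+[0,0,.0],p+[0,0,.034],p+yj*.0425+[0,0,.013],p-yj*.0425+[0,0,.013]):print((proj('side',q)[0]-[200,190])*6,(proj('top',q)[0]-[155,145])*6)
print(tri((180.74,189.18),(231.2,248.17)))
E
```

```text
[0.5450696  0.2164151  0.17316115]
[192.69801074 284.78227549] [164.84352977 257.03486781]
[192.69801074 284.78227549] [164.84352977 257.03486781]
[187.87279351 230.19924034] [153.66623105 243.358633  ]
[171.99483479 351.40986144] [ 77.21842034 271.3471677 ]
[208.48285211 183.05878994] [244.16680785 232.43117449]
(array([0.54592607, 0.22645788, 0.14337371]), np.float64(0.0017941363824031157))
```

View pics/c7.png

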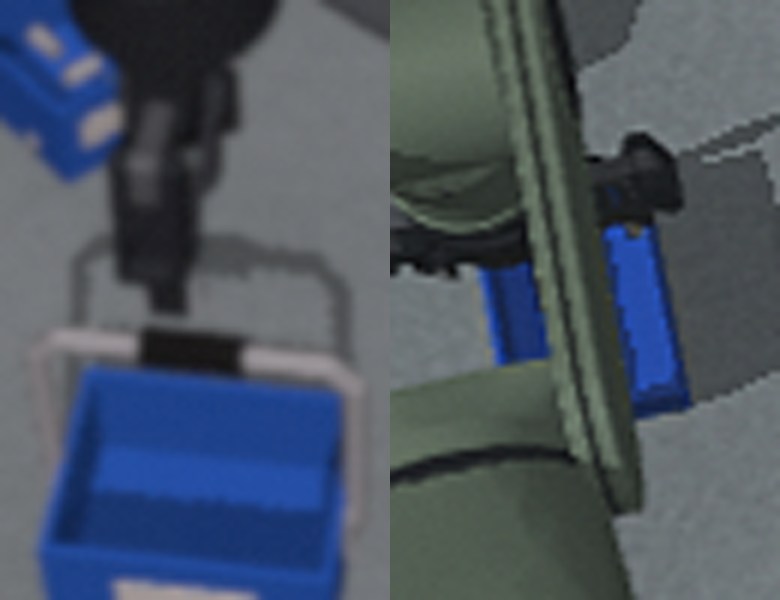

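>>> servo_tool --moves '[[[0.0005,0.006,0,0,0,0],[0.0005,0.01,0,0,0,0],[0.0005,0.01,-0.015,0,0,0],[0.0005,0.01,-0.03,0,0,0],[0.0005,0.01,-0.045,0,0,0],[0.0005,0.01,-0.06,0,0,0],[0.0005,0.01,-0.067,0,0,0],[0.0005,0.01,-0.067,0,0,0]]]'

```text
clock: 16.0
ee_pos: [0.5422, 0.2255, 0.1011]
ee_rot: [0.363, -3.116, 0.001]
contact_force: [-0.5, -0.4, 0.2]
gripper_width: 0.997
```

```bash
python3 - <<'E'
from h import *
b=grab('side','s11');s=env.get_state();p=s['ee_pos'];print(p,s['contact_force'])
cv2.imwrite('pics/c8.png',cv2.resize(b[210:285,190:275],(680,600),interpolation=cv2.INTER_CUBIC))
yj=np.array([np.cos(np.radians(103.4)),np.sin(np.radians(103.4)),0])
for q in(p,p+yj*.0425+[0,0,.013],p+yj*.057+[0,0,.013],[.5455,.2265,.145]):print((proj('side',q)[0]-[190,210])*8)
E
```

```text
[0.54318817 0.22571983 0.10242107] [-0.11875712  0.10314862  0.31052602]
[343.19454482 383.80534123]
[317.20882808 475.73469556]
[308.71876431 517.31179969]
[327.68537585 301.84038034]
```

View pics/c8.png

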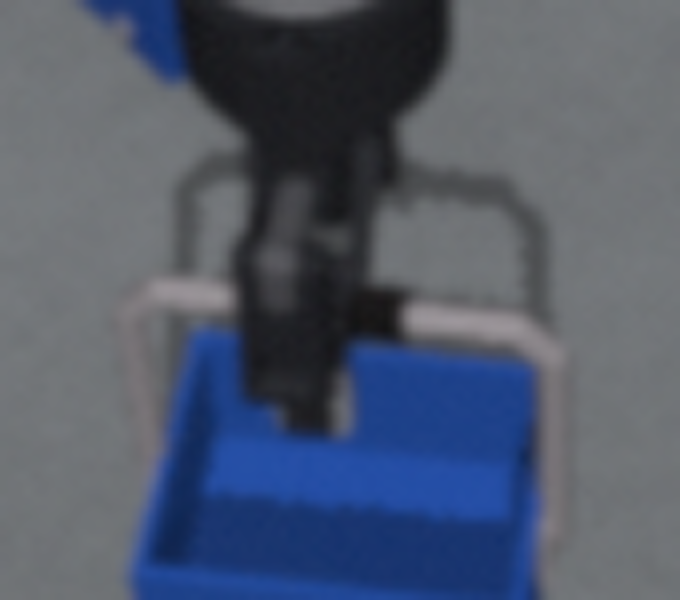

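>>> servo_tool --moves '[[[0,0,0,0,0,0],[0,0,0,0,0,0],[0,0,0,0,0,0],[0,0,0,0,0,0],[0,0,0,0,0,0],[0,0,0,0,0,0],[0,0,0,0,0,0],[0,0,0,0,0,0]]]' --fingers 1 --grip_force 70

```text
clock: 16.85
ee_pos: [0.5442, 0.2263, 0.1041]
ee_rot: [-0.364, 3.119, 0.001]
contact_force: [-0.3, 1.0, 2.8]
gripper_width: 0.142
```

```bash
python3 - <<'E'
from h import *
b=grab('side','s12');s=env.get_state();p=s['ee_pos'];print(p,s['contact_force'],s['wrist_torque'],s['gripper_width'])
cv2.imwrite('pics/c9.png',cv2.resize(b[210:285,190:275],(680,600),interpolation=cv2.INTER_CUBIC))
for q in(p,p+[0,0,.019]):print((proj('side',q)[0]-[190,210])*8)
E
```

```text
[0.5442164  0.22633727 0.10413223] [0.13033518 1.41382378 3.59849613] [0.26709506 0.05506775 0.01601148] 0.13740395021821167
[339.1109745  381.22926602]
[335.76414215 345.29660827]
```

View pics/c9.png

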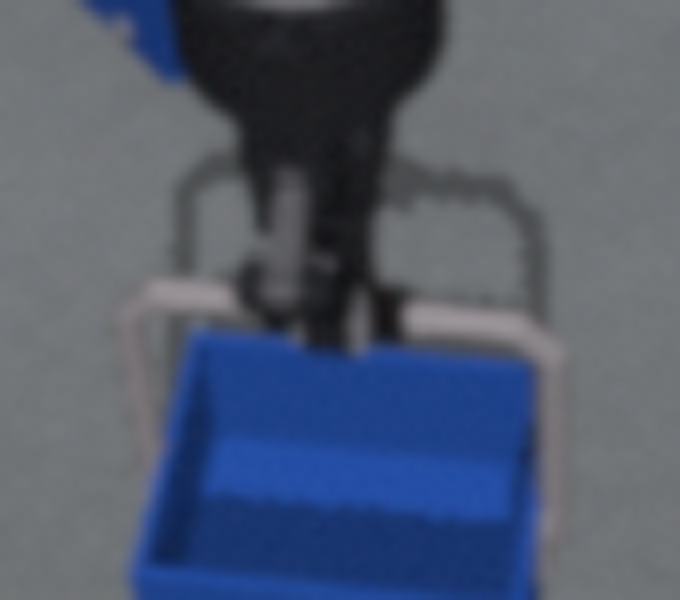

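>>> servo_tool --moves '[[[0,0,0.004,0,0,0],[0,0,0.012,0,0,0],[0,0,0.025,0,0,0],[0,0,0.042,0,0,0],[0,0,0.06,0,0,0],[0,0,0.08,0,0,0],[0,0,0.1,0,0,0],[0,0,0.117,0,0,0]]]'

```text
clock: 17.7
ee_pos: [0.544, 0.2259, 0.2224]
ee_rot: [-0.364, 3.119, -0.0]
contact_force: [0.3, -0.2, -3.6]
gripper_width: 0.142
```

```bash
python3 - <<'E'
from h import *
b=grab('side','s13');s=env.get_state();p=s['ee_pos'];print(p,s['contact_force'],s['wrist_torque'],s['gripper_width'],s['joint_pos'])
E
```

```text
[0.54576496 0.22635164 0.22596155] [-0.19368138  0.18520019 -0.93098321] [ 0.03073374 -0.04862608  0.03475659] 0.137690226904727 [ 2.46860742e-01  2.12912070e-01  1.46952161e+00 -2.11769825e-04
  1.45240393e+00 -1.55607488e+00]
```

```bash
cat > tote.py <<'E'
from h import *
import sys
# corners of blue blob in side view, compared with model tote at grip position g (bar centre) and yaw of tote y
def chk(f,g,yaw,fresh=True):
    b=grab('side',f) if fresh else cv2.imread(f'pics/{f}.png')
    h=cv2.cvtColor(b,cv2.COLOR_BGR2HSV);m=cv2.inRange(h,(105,130,40),(125,255,255))
    u=proj('side',np.array(g)-[0,0,.115])[0]
    n,l,st,ce=cv2.connectedComponentsWithStats(m)
    k=max(range(1,n),key=lambda k:st[k,4] if np.hypot(*(ce[k]-u))<45 else 0)
    q=cv2.approxPolyDP(cv2.convexHull(np.argwhere(l==k)[:,::-1].astype(np.int32)),2.5,True)[:,0]
    a=np.radians(yaw);Y=np.array([np.cos(a),np.sin(a),0]);X=np.array([np.sin(a),-np.cos(a),0])
    C=[np.array(g)+i*.0475*X+j*.0625*Y+[0,0,z] for z in(-.085,-.145) for i in(-1,1) for j in(-1,1)]
    M=proj('side',C);hm=cv2.convexHull(M.astype(np.float32))[:,0]
    print('seen hull bbox',q.min(0),q.max(0),'cen',ce[k].round(1));print(q.tolist());print('model hull',hm.round(1).tolist())
    return l==k
if __name__=='__main__':
    p=env.get_state();e=p['ee_pos'];print(e,p['contact_force'],p['gripper_width'])
    chk(sys.argv[1],e+[.001,0,.041],float(sys.argv[2]))
E
python3 - <<'E'
from tote import *
chk('s0',[.5455,.2265,.145],13.4,False)
chk('s13',[.5460,.2263,.265],13.4,False)
E
```

```text
seen hull bbox [207 251] [256 298] cen [232.8 273.1]
[[254, 298], [209, 293], [207, 278], [215, 251], [256, 257]]
model hull [[259.0, 267.3999938964844], [254.6999969482422, 298.3999938964844], [207.60000610351562, 293.3999938964844], [205.10000610351562, 281.1000061035156], [212.89999389648438, 250.39999389648438], [258.8999938964844, 254.6999969482422]]
seen hull bbox [201 223] [255 273] cen [230.1 246.4]
[[253, 273], [204, 268], [201, 253], [211, 223], [255, 227]]
model hull [[258.70001220703125, 240.8000030517578], [254.0, 272.6000061035156], [202.3000030517578, 267.5], [199.39999389648438, 252.60000610351562], [208.3000030517578, 221.1999969482422], [258.6000061035156, 225.60000610351562]]
```

>>> servo_tool --moves '[[[0.002,-0.006,0,0,0,-0.02],[0.006,-0.018,0,0,0,-0.05],[0.011,-0.034,0,0,0,-0.09],[0.017,-0.054,0,0,0,-0.14],[0.023,-0.076,0,0,0,-0.2],[0.029,-0.098,0,0,0,-0.26],[0.035,-0.12,0,0,0,-0.32],[0.041,-0.142,0,0,0,-0.38]]]'

```text
clock: 18.55
ee_pos: [0.5843, 0.0813, 0.2189]
ee_rot: [-0.24, -3.13, 0.001]
contact_force: [-0.4, -0.2, -3.1]
gripper_width: 0.139
```

>>> servo_tool --moves '[[[0.006,-0.02,0,0,0,-0.06],[0.011,-0.038,0,0,0,-0.11],[0.015,-0.053,0,0,0,-0.145],[0.018,-0.064,0,0,0,-0.17],[0.02,-0.073,0,0,0,-0.183],[0.022,-0.079,0,0,0,-0.189],[0.022,-0.08,0,0,0,-0.189],[0.022,-0.08,0,0,0,-0.189]]]'

```text
clock: 19.35
ee_pos: [0.6067, 0.0043, 0.2205]
ee_rot: [-0.526, -3.097, -0.001]
contact_force: [-1.1, 0.6, -3.5]
gripper_width: 0.14
```

```bash
python3 tote.py s14 -19.2; python3 - <<'E'
from h import *
s=env.get_state();v=R.from_rotvec(s['ee_rot']).as_matrix()[:,1];print('yaw',np.degrees(np.arctan2(v[1],v[0])))
grab('top','t14')
# residual of stand in side view s0: tips & bar from model vs seen
P=np.array([.553,-.156,0]);x=np.array([-.329,-.944,0]);y=np.array([.944,-.329,0])
for l in(.038,-.038):print('tip model side crop',((proj('side',P-.116*x+l*y+[0,0,.238])[0]-[232,120])*4).round(),'top',((proj('top',P-.116*x+l*y+[0,0,.238])[0]-[258,145])*4).round())
E
```

```text
[0.60668137 0.00432444 0.22046587] [-1.05426681  0.55099671 -3.48865682] 0.1402572048866185
seen hull bbox [193 160] [269 219] cen [230.8 187.9]
[[269, 177], [268, 191], [248, 208], [212, 219], [193, 200], [194, 190], [235, 160]]
model hull [[269.0, 175.3000030517578], [268.6000061035156, 190.5], [247.60000610351562, 209.10000610351562], [215.3000030517578, 189.3000030517578], [213.39999389648438, 174.10000610351562], [235.89999389648438, 157.5]]
yaw 70.74702221656085
tip model side crop [41. 92.] top [68. 42.]
tip model side crop [125. 134.] top [ 34. 140.]
```

>>> servo_tool --moves '[[[-0.002,-0.006,0,0,0,0],[-0.006,-0.018,0,0,0,0],[-0.011,-0.033,0,0,0,0],[-0.017,-0.05,0,0,0,0],[-0.022,-0.066,0,0,0,0],[-0.025,-0.076,0,0,0,0],[-0.027,-0.08,0,0,0,0],[-0.027,-0.08,0,0,0,0]]]'

```text
clock: 20.25
ee_pos: [0.5795, -0.0768, 0.2205]
ee_rot: [0.529, 3.097, 0.0]
contact_force: [-0.4, 0.3, -3.4]
gripper_width: 0.137
```

>>> servo_tool --moves '[[[0,0,-0.003,0,0,0],[0,0,-0.008,0,0,0],[0,0,-0.014,0,0,0],[0,0,-0.02,0,0,0],[0,0,-0.026,0,0,0],[0,0,-0.03,0,0,0],[0,0,-0.032,0,0,0],[0,0,-0.032,0,0,0]]]'

```text
clock: 21.05
ee_pos: [0.5795, -0.076, 0.188]
ee_rot: [-0.526, -3.096, -0.0]
contact_force: [-0.6, 0.4, -3.9]
gripper_width: 0.134
```

```bash
python3 tote.py s15 -19.2; python3 -c "
from h import *
print(env.get_state()['wrist_torque']);b=grab('side','s16')
cv2.imwrite('pics/c10.png',cv2.resize(b[110:210,200:320],(720,600),interpolation=cv2.INTER_CUBIC))"
```

```text
[ 0.57953736 -0.07595142  0.18802939] [-0.61261783  0.42492937 -3.93112402] 0.13402168178257842
seen hull bbox [236 154] [285 199] cen [260.4 174.8]
[[285, 183], [265, 199], [236, 181], [236, 168], [253, 154], [274, 158], [285, 170]]
model hull [[286.0, 168.5], [285.1000061035156, 183.10000610351562], [266.1000061035156, 200.10000610351562], [234.89999389648438, 182.0], [233.89999389648438, 167.5], [254.10000610351562, 152.1999969482422]]
[-0.01128832 -0.03701922 -0.0272182 ]
```

>>> servo_tool --moves '[[[0,0,-0.003,0,0,0],[0,0,-0.005,0,0,0],[0,0,-0.007,0,0,0],[0,0,-0.009,0,0,0],[0,0,-0.0105,0,0,0],[0,0,-0.012,0,0,0],[0,0,-0.012,0,0,0],[0,0,-0.012,0,0,0]]]'

```text
clock: 21.95
ee_pos: [0.5798, -0.0761, 0.1765]
ee_rot: [0.527, 3.097, -0.0]
contact_force: [-0.4, -0.4, -3.0]
gripper_width: 0.135
```

>>> servo_tool --moves '[[[0,0,-0.001,0,0,0],[0,0,-0.002,0,0,0],[0,0,-0.003,0,0,0],[0,0,-0.003,0,0,0],[0,0,-0.003,0,0,0],[0,0,-0.003,0,0,0],[0,0,-0.003,0,0,0],[0,0,-0.003,0,0,0]]]'

```text
clock: 22.75
ee_pos: [0.5805, -0.076, 0.1754]
ee_rot: [0.526, 3.095, 0.0]
contact_force: [-2.2, 1.6, 5.2]
gripper_width: 0.139
```

```bash
python3 tote.py s17 -19.2; python3 -c "
from h import *
print(env.get_state()['wrist_torque']);b=grab('side','s18')
cv2.imwrite('pics/c10.png',cv2.resize(b[110:210,200:320],(720,600),interpolation=cv2.INTER_CUBIC))"
```

```text
[ 0.58046957 -0.07595726  0.17541938] [-2.18382916  1.63794045  5.22715143] 0.13900736447052386
seen hull bbox [235 157] [285 202] cen [260.  177.6]
[[284, 187], [265, 202], [236, 184], [235, 171], [253, 157], [273, 160], [285, 173]]
model hull [[285.5, 171.60000610351562], [284.6000061035156, 185.89999389648438], [265.79998779296875, 202.89999389648438], [234.8000030517578, 184.8000030517578], [233.89999389648438, 170.5], [253.8000030517578, 155.1999969482422]]
[0.27843234 0.44864574 0.01253352]
```

>>> servo_tool --moves '[[[0,0,0.001,0,0,0],[0,0,0.001,0,0,0],[0,0,0.001,0,0,0],[0,0,0.001,0,0,0],[0,0,0.001,0,0,0],[0,0,0.001,0,0,0],[0,0,0.001,0,0,0],[0,0,0.001,0,0,0]]]' --fingers 0.5

```text
clock: 23.65
ee_pos: [0.5798, -0.076, 0.1745]
ee_rot: [0.527, 3.097, 0.0]
contact_force: [-0.6, -0.3, 0.3]
gripper_width: 0.497
```

```bash
python3 tote.py s19 -19.2; python3 -c "
from h import *
print(env.get_state()['wrist_torque'])"
```

```text
[ 0.57981767 -0.07604452  0.17448427] [-0.57468437 -0.26033777  0.32311561] 0.4968344791823385
seen hull bbox [235 156] [285 201] cen [260.2 177.3]
[[285, 184], [264, 201], [236, 184], [235, 171], [254, 156], [273, 160], [285, 172]]
model hull [[285.70001220703125, 171.89999389648438], [284.79998779296875, 186.1999969482422], [266.0, 203.1999969482422], [235.10000610351562, 185.10000610351562], [234.10000610351562, 170.8000030517578], [254.0, 155.5]]
[ 1.02550885e-02 -2.21447573e-05 -1.73951341e-02]
```

>>> servo_tool --moves '[[[0,0,0.005,0,0,0],[0,0,0.012,0,0,0],[0,0,0.02,0,0,0],[0,0,0.03,0,0,0],[0,0,0.042,0,0,0],[0,0,0.055,0,0,0],[0,0,0.07,0,0,0],[0,0,0.085,0,0,0]]]'

```text
clock: 24.5
ee_pos: [0.5799, -0.0761, 0.2612]
ee_rot: [0.526, 3.096, -0.0]
contact_force: [0.4, -0.3, -0.1]
gripper_width: 0.501
```

>>> servo_tool --moves '[[[0,0,0.03,0,0,0],[-0.01,0.02,0.05,0,0,0],[-0.03,0.06,0.05,0,0,0],[-0.05,0.1,0.05,0,0,0],[-0.07,0.14,0.05,0,0,0],[-0.09,0.18,0.05,0,0,0],[-0.11,0.21,0.05,0,0,0],[-0.12,0.23,0.05,0,0,0]]]'

```text
clock: 25.3
ee_pos: [0.4583, 0.156, 0.3109]
ee_rot: [0.523, 3.097, 0.001]
contact_force: [0.6, -0.5, -0.4]
gripper_width: 0.499
```

>>> servo_tool --moves '[[[0,0.03,0,0,0,0],[0,0.06,0,0,0,0],[0,0.1,0,0,0,0],[0,0.14,0,0,0,0],[0,0.17,0,0,0,0],[0,0.18,0,0,0,0],[0,0.18,0,0,0,0],[0,0.18,0,0,0,0]]]'

```text
clock: 26.1
ee_pos: [0.4599, 0.3331, 0.3098]
ee_rot: [0.527, 3.097, -0.001]
contact_force: [0.8, 0.2, -0.1]
gripper_width: 0.5
```

```bash
python3 - <<'E'
from tote import *
print(env.get_state()['ee_pos'])
m=chk('s20',[.581,-.0757,.2165],-19.2)
a=grab('top','t20');b=cv2.imread('pics/s20.png')
f=lambda i,x,y:cv2.resize(i[y:y+100,x:x+66],(396,600),interpolation=cv2.INTER_CUBIC)
cv2.imwrite('pics/c11.png',np.hstack([f(b,230,110),f(a,255,130)]))
i=a.astype(int);w=(i[:,:,2]-i[:,:,0]>50);ys,xs=np.nonzero(w[170:225,300:350]);print(len(xs),xs.max()+300)
# bystanders: pixel change outside arm (top view)
d=np.abs(cv2.GaussianBlur(a,(5,5),0).astype(int)-cv2.GaussianBlur(cv2.imread('pics/t0.png'),(5,5),0)).max(2)>40
for n,(x,y,r) in dict(prop=(242,250,22),bin=(256,144,24),carton=(314,140,16),wrench=(167,264,25),white=(160,138,28)).items():print(n,d[y-r:y+r,x-r:x+r].sum())
E
```

```text
[0.45991335 0.33306738 0.30983739]
seen hull bbox [266 162] [274 181] cen [271.  170.7]
[[274, 181], [266, 175], [267, 162], [274, 162]]
model hull [[285.6000061035156, 171.6999969482422], [284.70001220703125, 186.0], [265.8999938964844, 203.0], [234.89999389648438, 184.89999389648438], [234.0, 170.60000610351562], [254.0, 155.3000030517578]]
219 335
prop 488
bin 104
carton 145
wrench 576
white 0
```

View pics/c11.png

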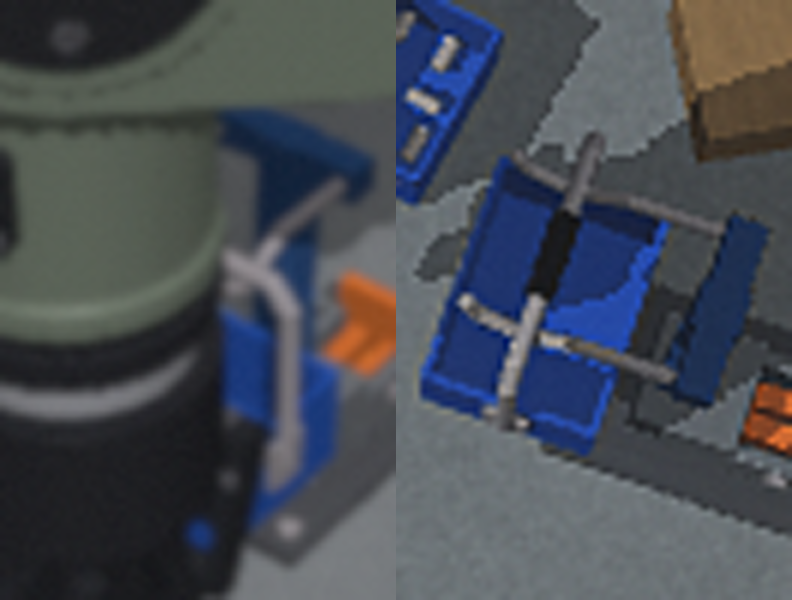

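The top view shows the tote on both prongs, with the sleeve midway at about (552,255) in the crop and the bar parallel to the crossbar. In the side view the arm blocks the tote, so I'll clear it and check levelness, stillness and the wedge by numbers.

>>> servo_tool --moves '[[[-0.03,0.02,0,0,0,0],[-0.07,0.05,0,0,0,0],[-0.11,0.08,0,0,0,0],[-0.15,0.11,0,0,0,0],[-0.19,0.14,0,0,0,0],[-0.22,0.16,0,0,0,0],[-0.24,0.17,0,0,0,0],[-0.24,0.17,0,0,0,0]]]'

```text
clock: 27.0
ee_pos: [0.2179, 0.5042, 0.3099]
ee_rot: [-0.522, -3.097, -0.001]
contact_force: [0.6, -0.6, -0.3]
gripper_width: 0.5
```

```bash
python3 - <<'E'
from tote import *
chk('s21',[.581,-.0757,.2165],-19.2)
a=grab('top','t21')
for _ in range(10):b2=env.grab_frame('side')[:,:,::-1]
b=cv2.imread('pics/s21.png');print('motion',np.abs(b2[140:210,225:300].astype(int)-b[140:210,225:300]).mean())
# wedge outer edge in top view
i=a.astype(int);w=(i[:,:,2]-i[:,:,0]>50);w[:170]=0;w[225:]=0;w[:,:300]=0;w[:,350:]=0
ys,xs=np.nonzero(w);g=onz('top',np.c_[xs,ys],.064)[:,:2]-[.553,-.156];print('wedge outer offset',np.sort(g@[-.329,-.944])[-8:].round(4))
j=cv2.imread('pics/t0.png').astype(int);w=(j[:,:,2]-j[:,:,0]>50);w[:170]=0;w[225:]=0;w[:,:300]=0;w[:,350:]=0
ys,xs=np.nonzero(w);g=onz('top',np.c_[xs,ys],.064)[:,:2]-[.553,-.156];print('before',np.sort(g@[-.329,-.944])[-8:].round(4))
# bystanders: mask centroids before/after
def cen(im,x,y,r,f):
    h=cv2.cvtColor(im[y-r:y+r,x-r:x+r],cv2.COLOR_BGR2HSV);ys,xs=np.nonzero(f(h));return len(xs),xs.mean().round(1),ys.mean().round(1)
o=cv2.imread('pics/t0.png')
F=dict(prop=(242,250,22,lambda h:h[...,2]<40),bin=(256,144,24,lambda h:(h[...,0]>105)&(h[...,0]<125)&(h[...,1]>150)),carton=(314,140,16,lambda h:(h[...,0]<25)&(h[...,1]>90)),wrench=(167,264,25,lambda h:h[...,2]>150))
for n,(x,y,r,f) in F.items():print(n,cen(o,x,y,r,f),cen(a,x,y,r,f))
E
```

```text
seen hull bbox [236 156] [285 201] cen [260.5 177. ]
[[285, 185], [265, 201], [237, 184], [236, 171], [254, 156], [273, 160], [285, 172]]
model hull [[285.6000061035156, 171.6999969482422], [284.70001220703125, 186.0], [265.8999938964844, 203.0], [234.89999389648438, 184.89999389648438], [234.0, 170.60000610351562], [254.0, 155.3000030517578]]
motion 0.9353650793650794
wedge outer offset [0.1026 0.1027 0.1029 0.103  0.1034 0.1036 0.1037 0.104 ]
before [0.1231 0.1233 0.1235 0.1238 0.1239 0.1241 0.1243 0.1245]
prop (455, np.float64(20.9), np.float64(22.7)) (447, np.float64(20.9), np.float64(22.5))
bin (610, np.float64(23.6), np.float64(24.0)) (702, np.float64(26.0), np.float64(26.5))
carton (612, np.float64(15.0), np.float64(16.4)) (586, np.float64(14.9), np.float64(15.8))
wrench (39, np.float64(12.6), np.float64(25.5)) (51, np.float64(19.7), np.float64(25.0))
```

```bash
python3 -c "
from bench import env
print(env.close_job())"
```

```text
the job is handed in; nothing more can be done
None
```

The wedge is home and the blue tote hangs on both prongs with the gripper clear. The job was handed in at about 28 s of the 64 s allowed.

**Wedge:** I pushed it with the shut fingers until it stopped solidly. The push force rose from about 6 N to 27 N with no further travel. Afterwards its face measured about 104 mm from the post axis in the top view, against 105 mm when home.

**Tote:** I gripped it by the sleeve, carried it upright over the prong tips and lowered it into the dips. Contact came with the bar about 6.5 mm above the saddle point, inside the 5–8 mm range. I then released it and moved the arm clear. The last pictures show it on both prongs, within about 2–3 px of the level model outline, with no motion over half a second beyond image noise.

**Checks that failed or disagreed:**
- **Fingertip height:** the side camera showed the tips about 15–35 mm higher than the reported TCP. Because of this my first push passed over the wedge without touching it. I pushed again about 30 mm lower and planned the rest relative to the grasped handle; I did not find the cause.
- **First contact in the dips:** the bar touched one prong slightly before the other, and the tote settled on release.
- **Propeller and carton:** their mask centres matched before and after (within 0.6 px).
- **Bin and wrench:** their mask centres differed. I put this down to the tote entering the bin's window and to changed arm shadows on the wrench. The arm's planned path stayed clear of both, but I did not confirm it any other way.

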